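Tuck the cover strip under the slideway's lap plate

TASK

The engraving machine's slideway lacks its cover strip, the loose aluminium plate with an upright grip bar. Lay it in the slideway and slide it between the side guides so that its front edge tucks under the hinged lap plate, without lifting that plate, fully home against the stop. Finish while still gripping the bar and pressing the strip firmly down flat on its seat (about 15 N): do not let go, and leave the other things on the bench where they are.

Things in the scene. Friction and masses are not known exactly. Their poses are not given: they have to be found in the camera images.
- strip: cover strip: aluminium plate 120 (x) by 90 (y) by 4 mm, 0.15-0.3 kg, loose on the bench left or right of the slideway. On it stands a grip bar 12 mm thick (x), 60 mm long (y), top 45 mm above the plate's underside, centred at x = -38 mm. Origin: centre of the underside; x points to the front edge, the one to tuck (farther from the bar); z up
- strip_edge (a point): middle of the strip's front edge, on its underside (strip x = +60 mm, so 98 mm ahead of the bar's middle); axes as the strip
- strip_bar (a point): middle of the top of the strip's grip bar, 45 mm above the underside; axes as the strip
- bed: slideway, a fixed green casting, x -150 to +140 mm, 156 mm wide. Origin on the bench below the middle of the lap plate's edge; x away from the robot, the way the strip is pushed; z up. Side guides, 9 mm above the seat, leave a channel 96 mm wide from x = -70 to the stop face at x = +50 mm; it flares to 112 mm at x = -97. Beyond x = 80 a saddle 58 mm high, handwheel on its left
- seat: flat steel seat between the guides, part of the slideway, same origin and axes as bed; its top is 30 mm above the bench and runs from x = -150 mm to the stop. The strip lies on it and cannot pass below it
- flap_edge (a point): middle of the lap plate's flat edge, on its underside: at rest 39 mm above the bench, so 9 mm above the seat; a lip 8 mm longer flares up in front of it by 6 mm. Axes as the lap plate
- flap (a joint): angle of the hinged lap plate: steel, 62 mm long, 112 mm wide, 3 mm thick, 0.25 kg, hinged at its far end at bed x = +62 mm. 0 = lying down, closed by its own weight only; grows as its edge is lifted (0.05 rad is 3 mm at the edge)
- tray: small open wooden type tray with brass letter slugs, 120 x 90 x 26 mm, loose; stands where the strip might have been, on the other side of the slideway. Origin: centre of its underside
- screwdriver: screwdriver lying flat, a bystander
- screw_cup: open steel cup, 60 mm across, 50 mm high, a bystander. Origin: centre of its underside
- oiler: plastic bottle, 52 mm across, 130 mm high, a bystander. Origin: centre of its underside
- brush: bench brush lying flat, a bystander
- wrench: wrench lying flat, a bystander
Things that resemble listed ones, but are neither listed nor needed, are in the scene too. Of the things that look like the strip, take the one that is farthest to the robot's right at the start.

How it is judged:
On the way:
1. the strip's front edge is at least 15 mm under the lap plate, between the guides, the lap plate down (x of strip_edge in the frame of bed above 0.015 m and z of strip_edge in the frame of bed below 0.037 m and y of strip_edge in the frame of bed between -0.008 and 0.008 m and value of joint flap below 0.05 rad), for 0.1 s.
At the end, for the whole second after the job is handed in: strip flat in the channel (0.03 rad, 3 mm), its front edge under the lap plate within 5 mm of the stop, straight (0.06 rad, 7 mm sideways); lap plate down (under 0.03 rad); fingers hold the strip (over 5 N) and it presses the seat with over 8 N; at rest (x of strip_edge in the frame of bed between 0.045 and 0.053 m and y of strip_edge in the frame of bed between -0.007 and 0.007 m and z of strip_edge in the frame of bed between 0.027 and 0.033 m and angle between the z axis of strip and the z axis of bed, either way round below 0.03 rad and angle between the x axis of strip and the x axis of bed, either way round below 0.06 rad and value of joint flap below 0.03 rad and contact force between strip and seat above 8 N and contact force between the fingers and strip above 5 N and linear speed of strip below 0.02 m/s); the arm keeps its last pose, push and grip.
It fails at once if the lap plate is lifted (more than 0.07 rad, 4 mm at its edge) (value of joint flap above 0.07 rad).
It fails at once if another thing on the bench is moved by more than 25 mm (distance of any of tray, screwdriver, screw_cup, oiler, brush, wrench from where it was at the start of the episode above 0.025 m).
It also fails if it takes over 48 s, if anything falls off the work surface, if the arm or the gripper's body presses on something with over 40 N, if the wrist force passes 120 N, or if a joint passes its speed limit or range.

ROBOT

A 6-joint arm with a two-finger parallel gripper is mounted at the origin on the work surface. World frame = base frame: x ahead of the robot, y to its left, z up, the work surface at z = 0. Lengths are in m, angles in rad, forces in N, time in s.
With the tool pointing down it reaches from about 0.25 to 0.8 m from the base axis. Payload 3.9 kg.
Tool frame: the origin (TCP) lies between the finger pads; the fingertips stand 22 mm ahead of it and the grasp point (between the pads) lies 3 mm ahead of it; z points along the fingers, y is the direction in which the jaws open and shut (so a half turn about z gives the same grasp; the last joint's range is limited). The gripper opens to 85 mm and grips with 20 to 120 N. Pads are 22 mm wide; open, the fingers measure 114 mm over their backs; the gripper's body (76 mm by 85 mm) begins 54 mm behind the grasp point. The pads swing forward as they close: fully open they stand 13 mm farther back than shut.
Start: joints at [-1.247, 0.26, -0.138, 1.173, 0, 1.571], TCP at [0.167, -0.498, 0.253] pointing down, gripper open.
Joint ranges: [-2.78, 2.78], [-0.83, 1.72], [-1.28, 1.37], [-1.9, 2.12], [-1.57, 1.48], [-3.14, 3.14]. Speed limits (rad/s): [2.57, 2.57, 3.14, 3.14, 3.14, 3.14].

INTERFACE

Orientations are given as [roll, pitch, yaw] about the fixed x, y, z axes, in that order (R = Rz(yaw) Ry(pitch) Rx(roll)).
In Python, from plant import env gives the robot as it stands.
- The arm moves only by the tool apply_moves, never from a script. Its argument "moves" is a list that holds one entry, the list of rows, each a list of 4 numbers: the shift along the tool's x, y, z in mm, then the turn about the tool's z in rad. In form: [[[x, y, z, twist], ...]]. A call has 1 to 12 rows; each row is the pose to reach, as a shift and turn from the pose commanded when the call began, along the tool's axes at that moment; what a row does not reach only later rows make up. A row lasts 1/12 s, in which the tool goes at most 41.7 mm and 7.16 degrees, less where a joint would pass 70% of its speed; a pose out of reach is approached as far as the arm can. A call with a gripper value outside its range is refused whole. "gripper" is the gripper command: -1 is shut, 1 is fully open, values between are in proportion, set as the call begins (left out, the last holds). The fingers move at their own pace and stop on an object; "grip_force" is the grip in N (left out, the last holds). Time passes only in rows, so rows that repeat a pose let the fingers close. It gives the time, the measured TCP pose, the force and the opening at its end, in the units of the state.
- env.sense(): the state, without advancing time (a new reading comes with each control period).
- env.grab_frame(name): name is "scene" or "top"; returns the picture (400x640x3 uint8, red, green, blue); there is no depth.
- env.camera_info(name): a dict with "vfov" (degrees; the focal length in pixels is half the picture's height over the tangent of half this angle, whatever the lens; pixels are square), "cx", "cy" (the principal point, pixels), "pose" (4x4, takes a point from camera to world coordinates). Camera axes: x right, y up, looking along -z (the intrinsics and any distortion apply to the point x, -y, -z); pixel columns grow to the right and rows downward; lengths in m; the calibration is good to about 2 mm. A picture is of the moment at which its call begins. camera_info takes no time and is no camera call.
- env.sign_off(): hands the job in, once; it reports no verdict.
The state is a dict: "time_s": time; "q": joint angles; "joint_velocities": joint speeds; "joint_torque": joint torques, N m; "eef_pos": TCP position; "eef_rot": TCP orientation; "contact_force": force on the tool from outside, world axes, zero at the start; "moment": the same for the moment, N m; "gripper_width": opening from 0.0 (shut) to 1.0 (fully open).
Only numpy, scipy, OpenCV 4.12 (cv2) and the standard library are available. Lean on these libraries where they do the work, as an engineer would, in place of code of your own. Each camera call takes 0.05 s, during which the arm holds its last target.

## Working session

There is one attempt and no reset: what is moved stays moved. The work goes in short steps, Python scripts to look and compute and a tool call to move; the robot and the scene stay as the last step left them, time stands still between calls to the robot, and variables do not carry over. Pictures are saved under pics/ and viewed, and the job is handed in when it is done.

Besides the shell and the picture viewer there is one more tool, called after "Call:" by a JSON object that holds its "api" and its "payload", one argument or row to a line. apply_moves: Moves the arm, as the interface text tells. Its arguments: {"type":"object","properties":{"moves":{"type":"array"},"gripper":{"type":"number"},"grip_force":{"type":"number"}},"required":["moves"]}

```bash
ls; mkdir -p pics
python3 - <<'E'
from plant import env
import cv2
for n in ("scene","top"):
    im=env.grab_frame(n); cv2.imwrite(f"pics/{n}0.png",im[:,:,::-1])
    print(n,env.camera_info(n))
s=env.sense(); print(s)
E
```

```text
pics
scene {'vfov': 57.84878068308629, 'cx': 325.3803435236577, 'cy': 199.53039181357488, 'pose': array([[-7.19213170e-01, -5.73607853e-01,  3.92054138e-01,
         9.83066114e-01],
       [ 6.94789099e-01, -5.93183644e-01,  4.06695551e-01,
         4.95599260e-01],
       [-7.23659553e-04,  5.64895739e-01,  8.25161973e-01,
         1.07065735e+00],
       [ 0.00000000e+00,  0.00000000e+00,  0.00000000e+00,
         1.00000000e+00]])}
top {'vfov': 42.38913215402563, 'cx': 324.5565697144352, 'cy': 190.56421707714648, 'pose': array([[-2.82298135e-03,  9.96761568e-01, -8.03642171e-02,
         3.74254654e-01],
       [-9.99995580e-01, -2.88884417e-03, -7.03297653e-04,
        -2.30673708e-02],
       [-9.33179771e-04,  8.03618765e-02,  9.96765317e-01,
         1.58097514e+00],
       [ 0.00000000e+00,  0.00000000e+00,  0.00000000e+00,
         1.00000000e+00]])}
{'time_s': 0.1, 'q': array([-1.24698739e+00,  2.60644639e-01, -1.39243221e-01,  1.17269708e+00,
       -5.55154673e-05,  1.57078261e+00]), 'joint_velocities': array([ 0.0007809 , -0.00299172,  0.00192031,  0.00114371, -0.00070311,
        0.00100946]), 'joint_torque': array([ 1.12467460e-03, -4.06508625e+01,  2.54527509e+01,  1.00861266e-02,
        8.17116802e-05,  2.95455372e-06]), 'eef_pos': array([ 0.16684649, -0.49717827,  0.25253311]), 'eef_rot': array([-3.13980404e+00,  5.54908379e-05,  3.23822760e-01]), 'contact_force': array([-0.44210196, -0.71353368, -0.08897685]), 'moment': array([-0.01382919, -0.01899685,  0.00060444]), 'gripper_width': 0.9972356584330153}
```

View pics/scene0.png

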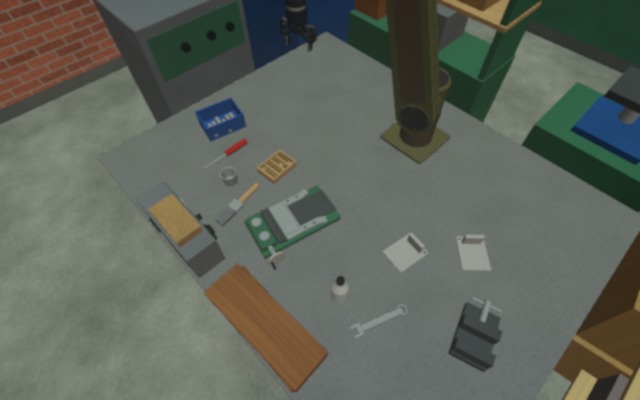

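View pics/top0.png

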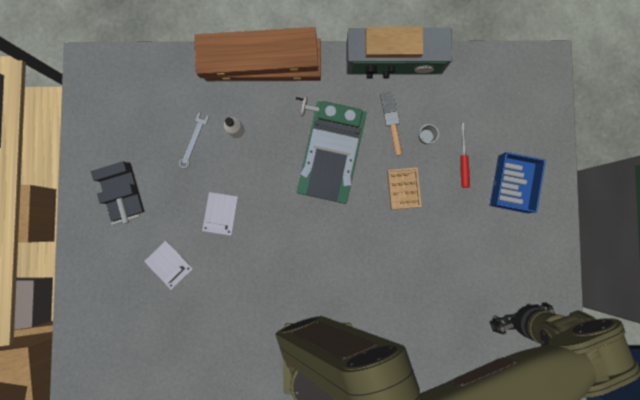

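The top view shows two strip look-alikes: (221,213) and (168,265). The one at (221,213) is farther to the robot's right. The blue tray (517,182) and wooden tray (405,188) are not strips. The slideway is at (332,150), yawed slightly. I'll check the choice in a close crop.

```bash
cat > h.py <<'E'
import numpy as np, cv2
from plant import env
def ray(n,u,v):
    c=env.camera_info(n); f=200/np.tan(np.radians(c['vfov'])/2); P=np.array(c['pose'])
    d=P[:3,:3]@np.array([(u-c['cx'])/f,-(v-c['cy'])/f,-1.]); return P[:3,3],d
def px2w(n,u,v,z):
    o,d=ray(n,u,v); return o+d*(z-o[2])/d[2]
def w2px(n,p):
    c=env.camera_info(n); f=200/np.tan(np.radians(c['vfov'])/2); P=np.array(c['pose'])
    q=P[:3,:3].T@(np.array(p)-P[:3,3]); return np.array([c['cx']+f*q[0]/-q[2], c['cy']-f*q[1]/-q[2]])
def crop(im,x0,y0,x1,y1,s,fn):
    c=cv2.resize(im[y0:y1,x0:x1,::-1],None,fx=s,fy=s,interpolation=cv2.INTER_CUBIC); cv2.imwrite(fn,c)
E
python3 - <<'E'
import cv2
from h import crop
im=cv2.imread('pics/top0.png')[:,:,::-1]
crop(im,190,180,250,245,9,'pics/c_strip.png')
crop(im,285,85,385,210,4.8,'pics/c_bed.png')
im=cv2.imread('pics/scene0.png')[:,:,::-1]
crop(im,235,175,355,265,6,'pics/c_bed2.png')
crop(im,370,220,440,280,8,'pics/c_strip2.png')
E
```

```text
(no output)
```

View pics/c_strip.png

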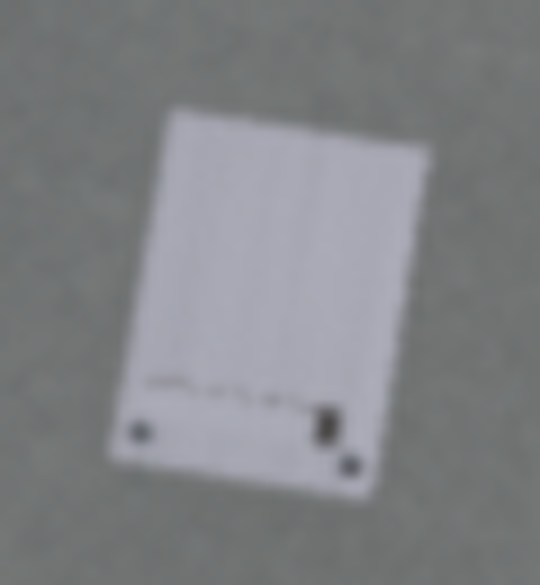

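View pics/c_bed.png

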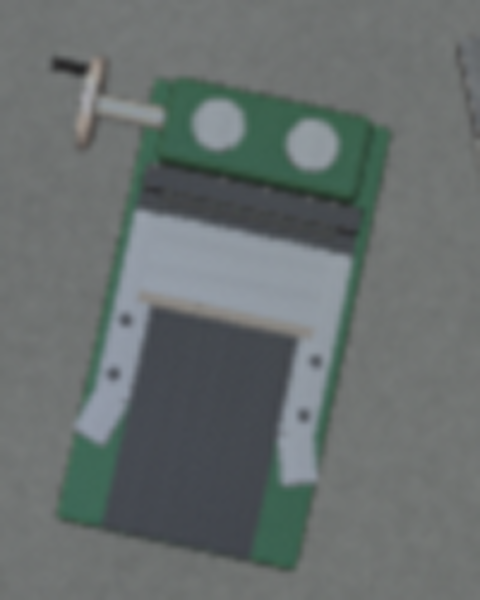

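View pics/c_bed2.png

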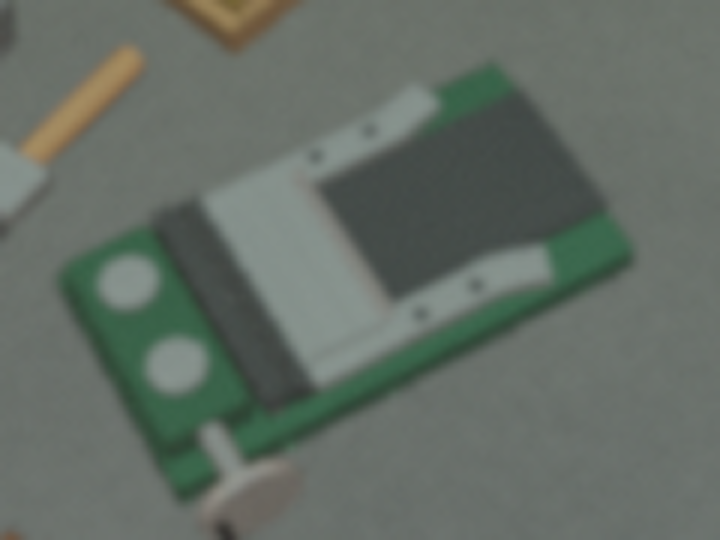

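View pics/c_strip2.png

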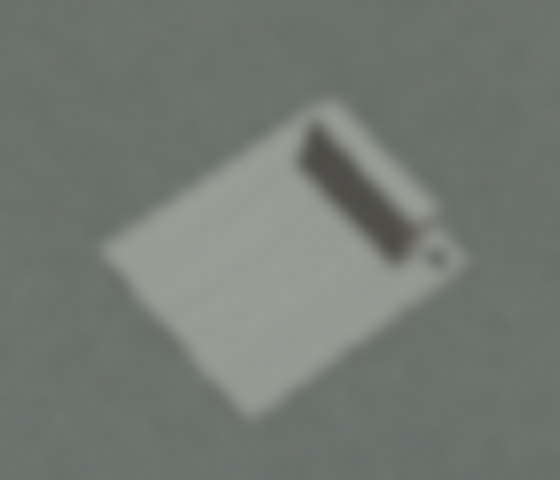

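The crops show a plain strip with the bar at its robot-side end (crop top: corners at about (175,108), (430,148), (372,498), (108,460)). The front edge already faces away from the robot. Next I'll fit the strip and bed poses.

```bash
cat > fit.py <<'E'
import numpy as np
from h import *
from scipy.optimize import least_squares
def un(c,s,x0,y0): return ((np.array(c)+.5)/s-.5)+np.array([x0,y0])
def fit(obs,g):
    # obs: (cam,px,model pt)
    def pr(p,m): c,s=np.cos(p[2]),np.sin(p[2]); return np.array([p[0]+c*m[0]-s*m[1],p[1]+s*m[0]+c*m[1],m[2]])
    fun=lambda p:np.concatenate([w2px(n,pr(p,m))-px for n,px,m in obs])
    r=least_squares(fun,g,loss='soft_l1'); return r.x,fun(r.x).reshape(-1,2).round(1)
E
python3 - <<'E'
from fit import *
for n in("scene","top"):
    print(n)
T=lambda c:un(c,9,190,180); S=lambda c:un(c,8,370,220)
m=[(.06,.045,.004),(.06,-.045,.004),(-.06,-.045,.004),(-.06,.045,.004)]
ot=[("top",T(c),k) for c,k in zip([(175,108),(430,148),(372,498),(108,460)],m)]
os=[("scene",S(c),k) for c,k in zip([(252,418),(103,250),(330,97),(468,258)],m)]
for o in(ot,os,ot+os):
    p,r=fit(o,[.45,.28,-.15]); print(p.round(4),r.tolist())
B=lambda c:un(c,4.8,285,85); C=lambda c:un(c,6,235,175)
# seat near corners, lip ends, guide inner
obt=[("top",B((105,525)),(-.15,.048,.03)),("top",B((250,558)),(-.15,-.048,.03)),
 ("top",B((140,295)),(-.008,.056,.047)),("top",B((312,333)),(-.008,-.056,.047))]
obs=[("scene",C((606,205)),(-.15,.048,.03)),("scene",C((520,90)),(-.15,-.048,.03)),
 ("scene",C((388,303)),(-.008,.056,.047)),("scene",C((298,178)),(-.008,-.056,.047))]
for o in(obt,obs,obt+obs):
    p,r=fit(o,[.55,-.05,-.2]); print(p.round(4),r.tolist())
E
```

```text
scene
top
[ 0.4329  0.2988 -0.159 ] [[-0.4, 0.1], [0.2, 0.2], [-0.0, 0.1], [0.2, -0.3]]
[ 0.4301  0.2979 -0.1594] [[-0.1, -0.1], [0.1, -0.3], [-0.8, 0.3], [0.8, 0.1]]
[ 0.4318  0.2984 -0.1592] [[-0.3, 0.4], [0.3, 0.5], [0.1, 0.4], [0.4, 0.0], [-0.3, 0.4], [-0.1, 0.1], [-1.0, 0.7], [0.6, 0.5]]
[ 0.6265 -0.0454 -0.2177] [[-0.4, -0.4], [0.5, -0.5], [-0.3, 0.5], [0.3, 0.4]]
[ 0.6261 -0.0464 -0.2296] [[-0.2, 0.1], [-0.1, -0.2], [0.5, 1.5], [-0.2, -2.1]]
[ 0.6264 -0.0456 -0.2214] [[-0.5, -0.5], [0.3, -0.5], [-0.3, 0.4], [0.3, 0.5], [-0.2, 0.0], [-0.3, -0.2], [0.7, 1.7], [-0.2, -1.9]]
```

```bash
cat >> h.py <<'E'
def delta(tx,ty,tz,tyaw=None,cur=None):
    s=env.sense(); p=np.array(s['eef_pos']); yaw=s['eef_rot'][2]
    if cur is not None: p=np.array(cur[:3]); yaw=cur[3]
    d=(np.array([tx,ty,tz])-p)*1000
    c,sn=np.cos(yaw),np.sin(yaw)
    X=np.array([c,sn,0]);Y=np.array([sn,-c,0]);Z=np.array([0,0,-1])
    tw=0 if tyaw is None else -(tyaw-yaw)
    return np.round([d@X,d@Y,d@Z,tw],3)
E
python3 -c "
from h import *
print(delta(.38,-.1,.25,.9)); print(delta(.3945,.3044,.15,1.412,(.38,-.1,.25,.9)))"
```

```text
[ 328.454 -308.711    2.533   -0.576]
[ 325.791 -240.021  100.      -0.512]
```

Call:
{"api": "apply_moves", "payload": {
  "moves": [
    [[27,-26,0,-0.05],[55,-51,0,-0.1],[82,-77,0,-0.15],[110,-103,0,-0.2],[137,-129,0,-0.25],[164,-154,0,-0.3],[192,-180,0,-0.35],[219,-206,0,-0.4],[246,-231,0,-0.45],[274,-257,0,-0.5],[301,-283,0,-0.54],[328,-309,0,-0.576]]
  ],
  "gripper": 0.2
}}

```text
time_s: 1.1
eef_pos: [0.3798, -0.0985, 0.2532]
eef_rot: [-3.141, 0.0, 0.902]
contact_force: [0.1, 0.1, 0.2]
gripper_width: 0.603
```

```bash
python3 -c "
from h import *
s=env.sense();print(s['eef_pos'],s['eef_rot'],s['gripper_width'],s['contact_force'])
print(delta(.3945,.3044,.12,1.412))"
```

```text
[ 0.3798241  -0.09854108  0.25315415] [-3.14145576e+00  1.75298366e-04  9.01714171e-01] 0.6032059516801507 [0.08173965 0.07534847 0.20452874]
[ 325.166 -238.419  133.154   -0.51 ]
```

Call:
{"api": "apply_moves", "payload": {
  "moves": [
    [[29,-21,0,-0.05],[59,-43,0,-0.1],[89,-65,0,-0.15],[118,-86,0,-0.2],[148,-108,0,-0.25],[178,-130,10,-0.3],[208,-152,35,-0.35],[238,-174,60,-0.4],[268,-196,85,-0.45],[296,-217,110,-0.5],[325,-238,133,-0.51],[325,-238,133,-0.51]]
  ]
}}

```text
time_s: 2.1
eef_pos: [0.3941, 0.3055, 0.1169]
eef_rot: [-3.139, 0.001, 1.414]
contact_force: [0.8, 1.1, -0.4]
gripper_width: 0.601
```

```bash
python3 -c "
from h import *
s=env.sense();print(s['eef_pos'],s['eef_rot'],s['gripper_width'],s['contact_force'])
print(delta(.3945,.3044,.03,1.412))
for n in('top','scene'):
    im=env.grab_frame(n); print(w2px(n,(.3945,.3044,.045)))
    crop(im,*( (180,170,260,260,6.5) if n=='top' else (370,180,460,280,6)),'pics/a_%s.png'%n)
"
```

```text
[0.39412943 0.30547659 0.11690807] [-3.13877956e+00  6.50770718e-04  1.41401622e+00] 0.6010935728859823 [ 0.79869333  1.05972781 -0.44587048]
[-1.0060e+00  5.3400e-01  8.6908e+01  2.0000e-03]
[214.83437061 225.62530257]
[416.64538252 239.7614363 ]
```

View pics/a_top.png

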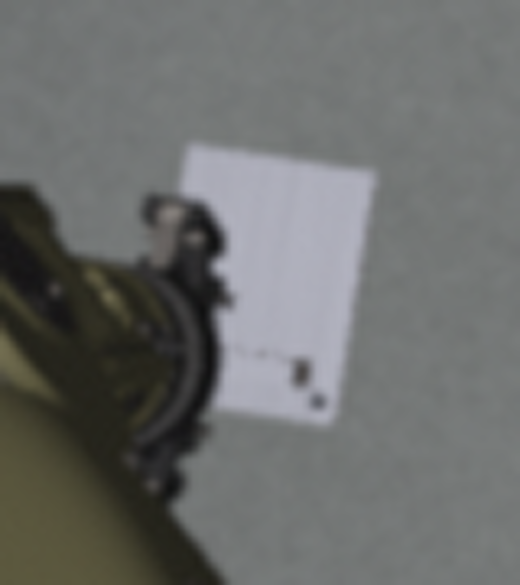

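View pics/a_scene.png

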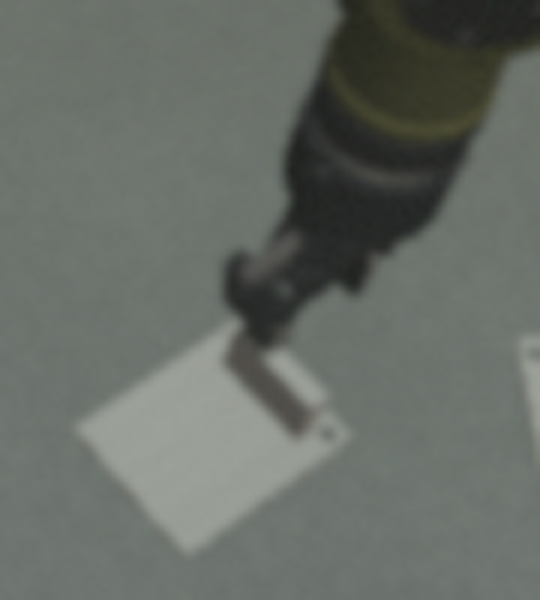

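The gripper (top crop (170,350)) straddles the bar line once parallax is allowed for. Lowering now.

Call:
{"api": "apply_moves", "payload": {
  "moves": [
    [[-1,0.5,20,0],[-1,0.5,40,0],[-1,0.5,60,0],[-1,0.5,75,0],[-1,0.5,83,0],[-1,0.5,86,0],[-1,0.5,86,0]]
  ]
}}

```text
time_s: 2.78
eef_pos: [0.3957, 0.3002, 0.0346]
eef_rot: [-3.141, 0.001, 1.409]
contact_force: [-0.3, -0.6, 0.6]
gripper_width: 0.6
```

```bash
python3 -c "
from h import *
s=env.sense();print(s['eef_pos'],s['eef_rot'],s['gripper_width'],s['contact_force'])
print(delta(.3945,.3044,.031,1.412))
for n in('top','scene'):
    im=env.grab_frame(n)
    crop(im,*( (180,170,260,260,6.5) if n=='top' else (370,180,460,280,6)),'pics/b_%s.png'%n)
"
```

```text
[0.39574571 0.30015573 0.03456588] [-3.14134607e+00  5.33263299e-04  1.40866125e+00] 0.5997263755976986 [-0.34049236 -0.60628501  0.63465184]
[ 3.988e+00 -1.915e+00  3.566e+00 -3.000e-03]
```

View pics/b_scene.png

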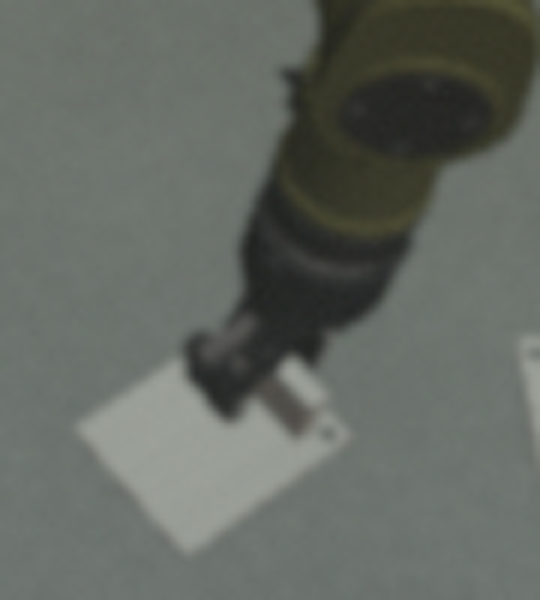

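Call:
{"api": "apply_moves", "payload": {
  "moves": [
    [[0,0,0,0],[0,0,0,0]]
  ]
}}

```text
time_s: 3.05
eef_pos: [0.3964, 0.3015, 0.0353]
eef_rot: [3.14, -0.001, 1.41]
contact_force: [0.3, -0.7, -0.1]
gripper_width: 0.6
```

```bash
python3 -c "
from h import *
s=env.sense();print(s['eef_pos'],s['eef_rot'],s['joint_velocities'].round(3))
print(delta(.3945,.3044,.031,1.412))
"
```

```text
[0.39639475 0.30145771 0.03527678] [ 3.14025167e+00 -1.36793209e-03  1.40967394e+00] [ 0.003  0.003 -0.005 -0.003 -0.001 -0.001]
[ 2.600e+00 -2.342e+00  4.277e+00 -2.000e-03]
```

Call:
{"api": "apply_moves", "payload": {
  "moves": [
    [[2.5,-2,4,0],[2.5,-2,4,0],[2.5,-2,4,0]]
  ]
}}

```text
time_s: 3.3
eef_pos: [0.3938, 0.304, 0.0302]
eef_rot: [-3.141, 0.0, 1.41]
contact_force: [0.1, 0.3, 0.4]
gripper_width: 0.598
```

Call:
{"api": "apply_moves", "payload": {
  "moves": [
    [[0,0,0,0],[0,0,0,0],[0,0,0,0],[0,0,0,0],[0,0,0,0],[0,0,0,0],[0,0,0,0],[0,0,0,0]]
  ],
  "gripper": -1,
  "grip_force": 80
}}

```text
time_s: 3.97
eef_pos: [0.3942, 0.3039, 0.0304]
eef_rot: [3.141, -0.0, 1.41]
contact_force: [0.1, -0.2, 1.8]
gripper_width: 0.128
```

```bash
python3 -c "
from h import *
s=env.sense();print(s['eef_pos'],s['eef_rot'],s['gripper_width'],s['contact_force'],s['moment'])
"
```

```text
[0.39420352 0.30390072 0.03043699] [ 3.14144531e+00 -1.99354560e-04  1.40980198e+00] 0.12809334055373608 [ 0.05948046 -0.18076262  1.75170679] [-0.09147073  0.00397627  0.05959812]
```

Gripped (opening about 11 mm, bar 12 mm). Lifting to check.

Call:
{"api": "apply_moves", "payload": {
  "moves": [
    [[0,0,-4,0],[0,0,-10,0],[0,0,-20,0],[0,0,-35,0],[0,0,-50,0],[0,0,-65,0],[0,0,-80,0],[0,0,-80,0],[0,0,-80,0]]
  ]
}}

```text
time_s: 4.72
eef_pos: [0.3946, 0.3042, 0.1109]
eef_rot: [3.14, -0.001, 1.41]
contact_force: [0.2, -0.0, -2.7]
gripper_width: 0.131
```

```bash
python3 -c "
from h import *
s=env.sense();print(s['eef_pos'],s['eef_rot'],s['gripper_width'],s['contact_force'],s['moment'])
for n in('top','scene'):
    im=env.grab_frame(n)
    crop(im,*( (180,170,260,260,6.5) if n=='top' else (350,180,450,280,6)),'pics/d_%s.png'%n)
"
```

```text
[0.3945844  0.30423087 0.11093257] [ 3.14031806e+00 -1.45541863e-03  1.40979033e+00] 0.13137416655384673 [ 0.22027862 -0.02627118 -2.65105841] [0.02525383 0.00211117 0.05640016]
```

View pics/d_scene.png

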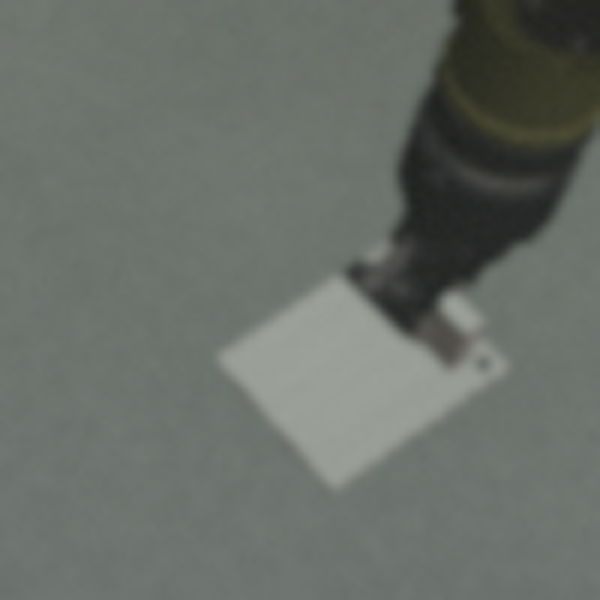

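View pics/d_top.png

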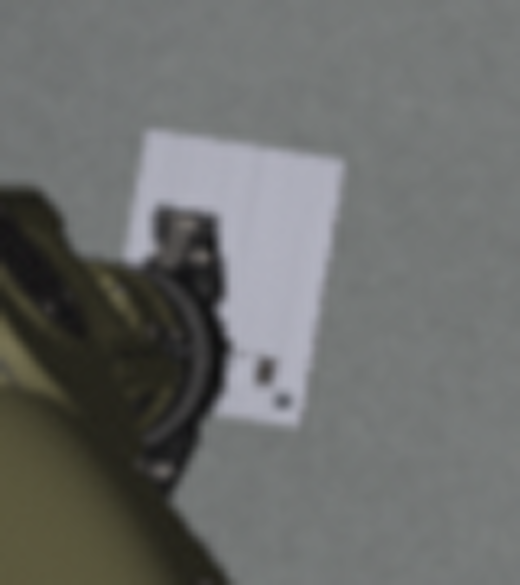

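```bash
cat > fit6.py <<'E'
from fit import *
def fit6(obs,g):
    # params x,y,z,yaw,pitch(front up +),roll
    from scipy.spatial.transform import Rotation as R
    pr=lambda p,m: np.array(p[:3])+R.from_euler('ZYX',[p[3],-p[4],p[5]]).apply(m)
    f=lambda p:np.concatenate([w2px(n,pr(p,m))-px for n,px,m in obs])
    r=least_squares(f,g); return r.x,f(r.x).reshape(-1,2).round(1)
E
python3 - <<'E'
from fit6 import *
T=lambda c:un(c,6.5,180,170); S=lambda c:un(c,6,350,180)
FL,FR,BR,BL=[(.06,.045,.004),(.06,-.045,.004),(-.06,-.045,.004),(-.06,.045,.004)]
o=[("top",T((148,130)),FL),("top",T((345,160)),FR),("top",T((298,427)),BR),
("scene",S((337,490)),FL),("scene",S((218,357)),FR),("scene",S((508,363)),BL)]
p,r=fit6(o,[.432,.298,.08,-.16,0,0]);print(p.round(4),r.tolist())
E
```

```text
[ 0.4323  0.2982  0.0836 -0.151  -0.012  -0.034 ] [[-0.1, 0.1], [-0.1, -0.1], [0.4, -0.1], [-0.2, 0.1], [-0.2, -0.2], [0.6, 0.2]]
```

The strip is level in the grip, and its pose matches the TCP prediction within 1 mm. Moving in front of the slideway.

```bash
cat >> h.py <<'E'
BED=(0.6264,-0.0456,-0.218)
def bedtcp(e,y=0,bed=BED):
    c,s=np.cos(bed[2]),np.sin(bed[2]); x=e-.098
    return bed[0]+c*x-s*y, bed[1]+s*x+c*y
def tobed(p,bed=BED):
    c,s=np.cos(bed[2]),np.sin(bed[2]); d=np.array(p[:2])-bed[:2]
    return np.array([c*d[0]+s*d[1]+.098,-s*d[0]+c*d[1]])
E
python3 -c "
from h import *
print(bedtcp(-.08),delta(*bedtcp(-.08),.105,1.353))"
```

```text
(np.float64(0.4526129117445047), np.float64(-0.00710262404167393)) [-2.96984e+02  1.08130e+02  4.53200e+00  5.70000e-02]
```

Call:
{"api": "apply_moves", "payload": {
  "moves": [
    [[-15,5,0,0.01],[-40,15,0,0.01],[-70,26,0,0.02],[-100,37,0,0.02],[-130,48,0,0.03],[-160,59,0,0.03],[-190,70,0,0.04],[-220,81,0,0.04],[-250,92,0,0.05],[-275,101,2,0.057],[-290,106,4,0.057],[-297,108,5,0.057]]
  ]
}}

```text
time_s: 5.82
eef_pos: [0.4524, -0.0088, 0.1041]
eef_rot: [-3.14, 0.001, 1.35]
contact_force: [0.4, 0.1, -3.0]
gripper_width: 0.13
```

Call:
{"api": "apply_moves", "payload": {
  "moves": [
    [[0,0,0,0],[0,0,0,0],[0,0,0,0]]
  ]
}}

```text
time_s: 6.07
eef_pos: [0.4525, -0.0057, 0.1049]
eef_rot: [-3.14, -0.0, 1.354]
contact_force: [-0.6, 0.2, -2.5]
gripper_width: 0.13
```

```bash
python3 -c "
from h import *
s=env.sense();print(s['eef_pos'],s['eef_rot'],s['gripper_width'],s['contact_force'],s['moment'])
print(tobed(s['eef_pos']))
for n in('top','scene'):
    im=env.grab_frame(n)
    crop(im,*( (270,80,390,230,3.8) if n=='top' else (235,160,375,270,5.5)),'pics/e_%s.png'%n)
"
```

```text
[ 0.45253044 -0.00569371  0.10492125] [-3.14028618e+00 -4.11667340e-04  1.35392179e+00] 0.12970417714071505 [-0.58128126  0.203991   -2.48365935] [0.02442602 0.05137922 0.0180381 ]
[-0.08038523  0.00135773]
```

View pics/e_scene.png

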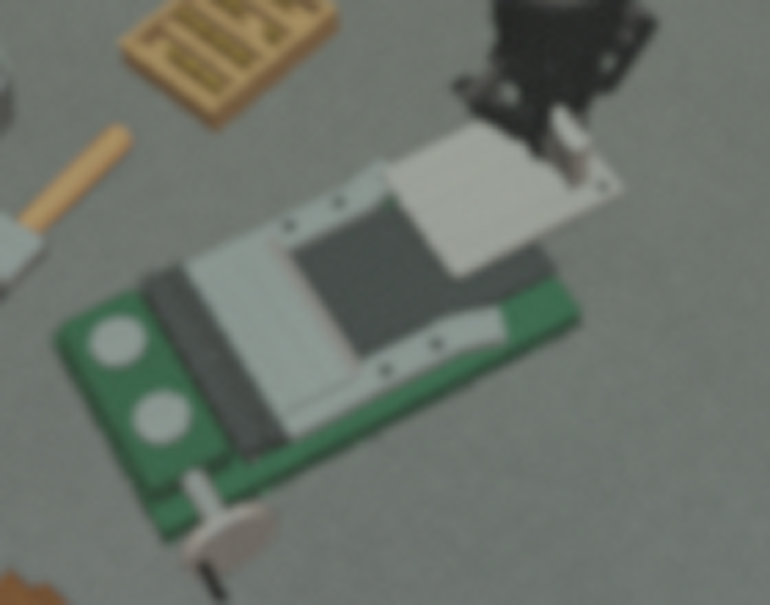

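View pics/e_top.png

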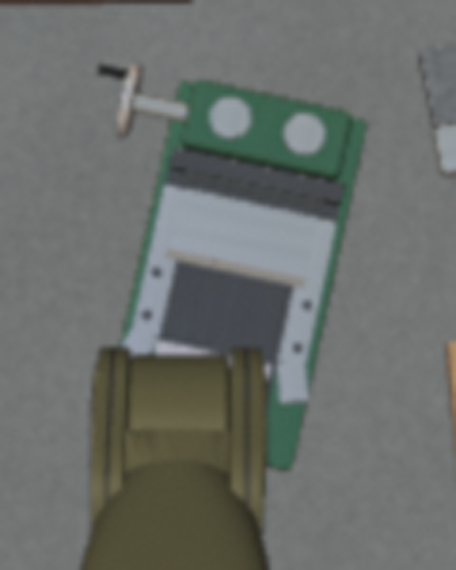

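Call:
{"api": "apply_moves", "payload": {
  "moves": [
    [[-1,0,8,0],[-1,0,18,0],[-1,0,26,0],[-1,0,31,0],[-1,0,31,0],[-1,0,31,0]]
  ]
}}

```text
time_s: 6.67
eef_pos: [0.4525, -0.0074, 0.0739]
eef_rot: [-3.14, 0.0, 1.353]
contact_force: [0.3, 0.4, -2.2]
gripper_width: 0.13
```

```bash
python3 -c "
from h import *
s=env.sense();print(s['eef_pos'],s['eef_rot'],s['contact_force'],s['moment'])
print(tobed(s['eef_pos']))
for n in('scene',):
    im=env.grab_frame(n)
    crop(im,*( (270,80,390,230,3.8) if n=='top' else (235,165,365,265,6)),'pics/f_%s.png'%n)
"
```

```text
[ 0.45245091 -0.00742384  0.07386879] [-3.14042125e+00  1.83830280e-04  1.35314593e+00] [ 0.33108818  0.3679465  -2.18384599] [-0.00586138  0.0781106   0.03200487]
[-0.08008869 -0.00034865]
```

View pics/f_scene.png

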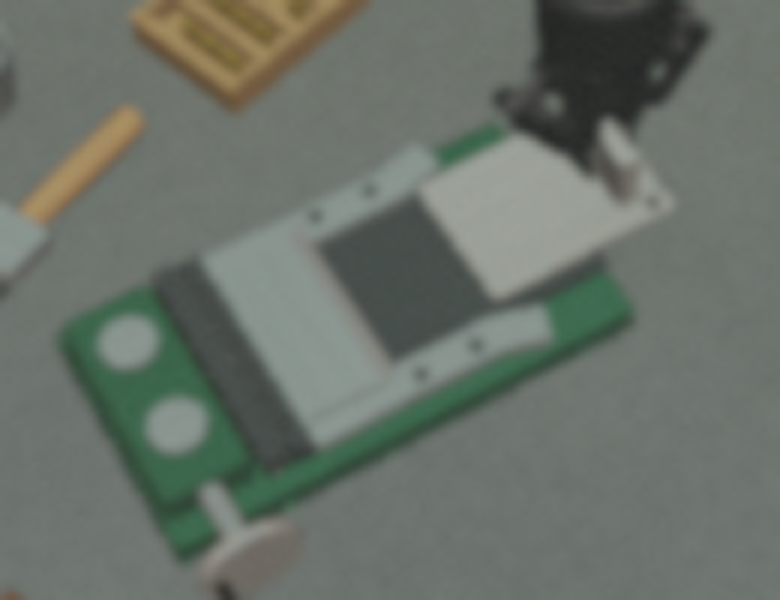

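Run:
```python
from h import *
def b2w(x,y,z,bed=BED):
    c,s=np.cos(bed[2]),np.sin(bed[2]); return (bed[0]+c*x-s*y,bed[1]+s*x+c*y,z)
im=cv2.imread('pics/f_scene.png')
f=lambda p:tuple(int(round(v)) for v in ((w2px('scene',p)-np.array([235,165])+.5)*6-.5))
for y in(-1,1):
    for (x,w,z,c) in[(-.08,.045,.0475,(0,0,255)),(-.07,.048,.039,(0,255,255)),(-.097,.056,.039,(255,255,0)),(-.008,.048,.039,(0,255,255)),(-.008,.056,.048,(255,0,255)),(-.15,.048,.03,(0,255,0)),(-.15,.078,.03,(255,0,0)),(-.2,.045,.0475,(0,0,255)),(.062,.056,.042,(255,0,255)),(.14,.078,.03,(255,0,0)),(.08,.06,.058,(255,255,255))]:
        cv2.circle(im,f(b2w(x,w*y,z)),3,c,-1)
cv2.imwrite('pics/f2.png',im)
```

```text
(no output)
```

View pics/f2.png

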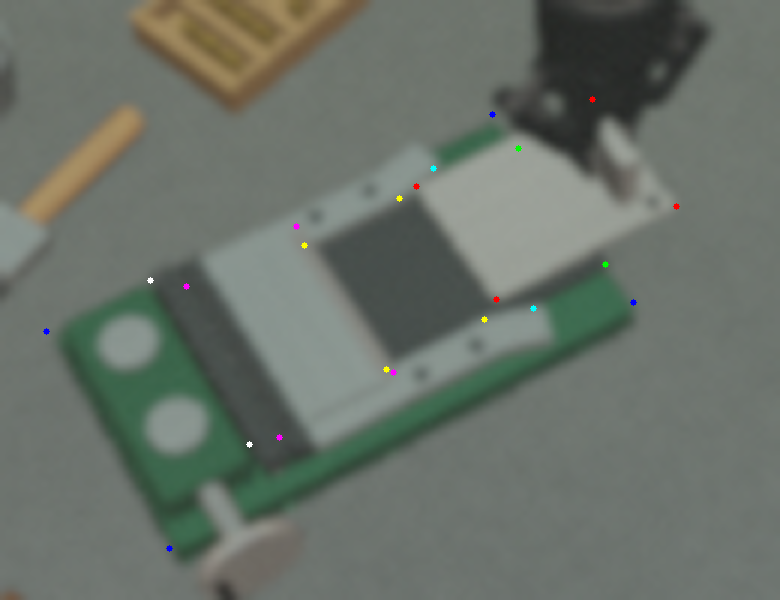

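The overlay matches: predicted strip corners (497,300) and (417,187), and lip ends, fall on the picture. I'll lower the strip just above the seat inside the flare, then slide it in.

Call:
{"api": "apply_moves", "payload": {
  "moves": [
    [[0,0,4,0],[0,0,7,0],[0,0,9,0],[0,0,10,0],[0,0,10,0]]
  ]
}}

```text
time_s: 7.13
eef_pos: [0.4526, -0.0076, 0.064]
eef_rot: [-3.141, 0.0, 1.353]
contact_force: [0.3, -0.2, -2.2]
gripper_width: 0.128
```

Call:
{"api": "apply_moves", "payload": {
  "moves": [
    [[0,4,0,0],[0,8,0,0],[0,12,0,0],[0,16,0,0],[0,20,0,0],[0,24,0,0],[0,28,0,0],[0,32,0,0],[0,36,0,0],[0,38,0,0],[0,38,0,0]]
  ]
}}

```text
time_s: 8.05
eef_pos: [0.4908, -0.0159, 0.0644]
eef_rot: [3.141, -0.0, 1.353]
contact_force: [0.5, 0.3, -1.8]
gripper_width: 0.132
```

```bash
python3 -c "
from h import *
s=env.sense();print(s['eef_pos'],s['eef_rot'],s['contact_force'],s['moment'])
print(tobed(s['eef_pos']))
for n in('scene',):
    im=env.grab_frame(n)
    crop(im,*( (270,80,390,230,3.8) if n=='top' else (235,165,365,265,6)),'pics/g_%s.png'%n)
"
```

```text
[ 0.49075747 -0.01594521  0.06435454] [ 3.14091250e+00 -1.39968509e-04  1.35267010e+00] [ 0.46150047  0.29512358 -1.81536088] [-0.01983712  0.04614827  0.01687667]
[-0.0408458 -0.0003835]
```

View pics/g_scene.png

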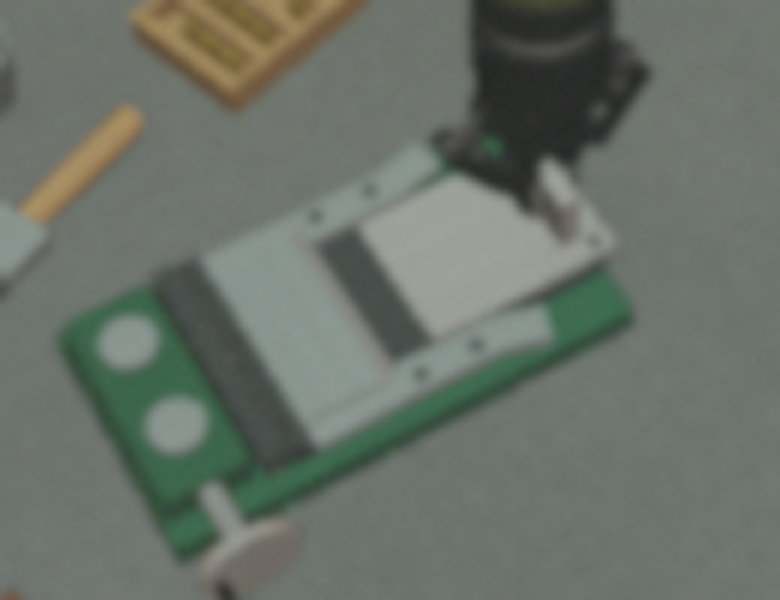

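The strip's front edge is inside the guides at crop (358,228)–(430,340). It is parallel to the lip and there is no contact. Now lowering onto the seat in small steps and watching the force.

Call:
{"api": "apply_moves", "payload": {
  "moves": [
    [[0,0,1,0],[0,0,2,0],[0,0,2.5,0],[0,0,2.5,0]]
  ]
}}

```text
time_s: 8.43
eef_pos: [0.4896, -0.0158, 0.0616]
eef_rot: [-3.141, 0.0, 1.353]
contact_force: [1.0, 0.3, -2.0]
gripper_width: 0.131
```

Call:
{"api": "apply_moves", "payload": {
  "moves": [
    [[0,0,0.5,0],[0,0,1,0],[0,0,1,0]]
  ]
}}

```text
time_s: 8.68
eef_pos: [0.4899, -0.0158, 0.0607]
eef_rot: [-3.141, 0.0, 1.353]
contact_force: [1.3, 1.3, -2.8]
gripper_width: 0.128
```

Call:
{"api": "apply_moves", "payload": {
  "moves": [
    [[0,0,0.5,0],[0,0,1,0],[0,0,1,0],[0,0,1,0]]
  ]
}}

```text
time_s: 9.02
eef_pos: [0.49, -0.0158, 0.0604]
eef_rot: [3.141, -0.0, 1.353]
contact_force: [-2.3, -0.2, 5.3]
gripper_width: 0.129
```

Call:
{"api": "apply_moves", "payload": {
  "moves": [
    [[0,0,0.5,0],[0,0,1,0],[0,0,1,0],[0,0,1,0]]
  ]
}}

```text
time_s: 9.35
eef_pos: [0.49, -0.0158, 0.0604]
eef_rot: [3.141, -0.0, 1.353]
contact_force: [-4.7, 0.5, 14.2]
gripper_width: 0.128
```

Call:
{"api": "apply_moves", "payload": {
  "moves": [
    [[0,3,-1,0],[0,7,-1,0],[0,11,-1,0],[0,15,-1,0],[0,19,-1,0],[0,23,-1,0],[0,25,-1,0],[0,25,-1,0]]
  ]
}}

```text
time_s: 10.02
eef_pos: [0.5143, -0.0211, 0.0604]
eef_rot: [-3.141, -0.0, 1.353]
contact_force: [-4.8, 1.3, 9.1]
gripper_width: 0.128
```

```bash
python3 -c "
from h import *
s=env.sense();print(s['eef_pos'],s['eef_rot'],s['contact_force'],s['moment'])
print(tobed(s['eef_pos']))
for n in('scene',):
    im=env.grab_frame(n)
    crop(im,275,190,340,250,11,'pics/h_%s.png'%n)
"
```

```text
[ 0.51434355 -0.02114203  0.06043318] [-3.14106403e+00 -2.62299041e-04  1.35284936e+00] [-4.77206604  1.3393534   9.08592704] [ 0.12607003  0.7788088  -0.02914264]
[-0.016694   -0.00035618]
```

View pics/h_scene.png

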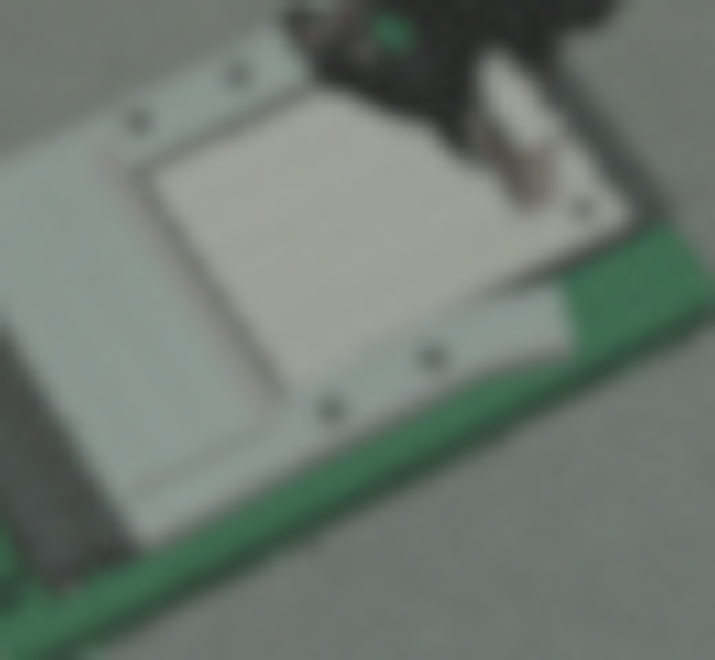

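The strip lies straight in the channel. Its front edge (crop (150,178)–(280,395)) is parallel to the lip and about to go under it. Continuing.

Call:
{"api": "apply_moves", "payload": {
  "moves": [
    [[0,3,-0.3,0],[0,6,-0.3,0],[0,9,-0.3,0],[0,12,-0.3,0],[0,15,-0.3,0],[0,18,-0.3,0],[0,21,-0.3,0],[0,24,-0.3,0],[0,27,-0.3,0],[0,30,-0.3,0]]
  ]
}}

```text
time_s: 10.9
eef_pos: [0.5432, -0.0276, 0.0604]
eef_rot: [-3.14, -0.0, 1.353]
contact_force: [-4.5, 0.9, 7.5]
gripper_width: 0.131
```

```bash
python3 -c "
from h import *
s=env.sense();print(s['eef_pos'],s['eef_rot'],s['contact_force'],s['moment'])
print(tobed(s['eef_pos']))
for n in('scene',):
    im=env.grab_frame(n)
    crop(im,265,190,330,250,11,'pics/i_%s.png'%n)
"
```

```text
[ 0.54320496 -0.02759582  0.06044078] [-3.14033139e+00 -1.48894782e-04  1.35290914e+00] [-4.45314172  0.86184368  7.48441332] [0.15093484 0.71709503 0.01738936]
[ 0.01288012 -0.00041515]
```

View pics/i_scene.png

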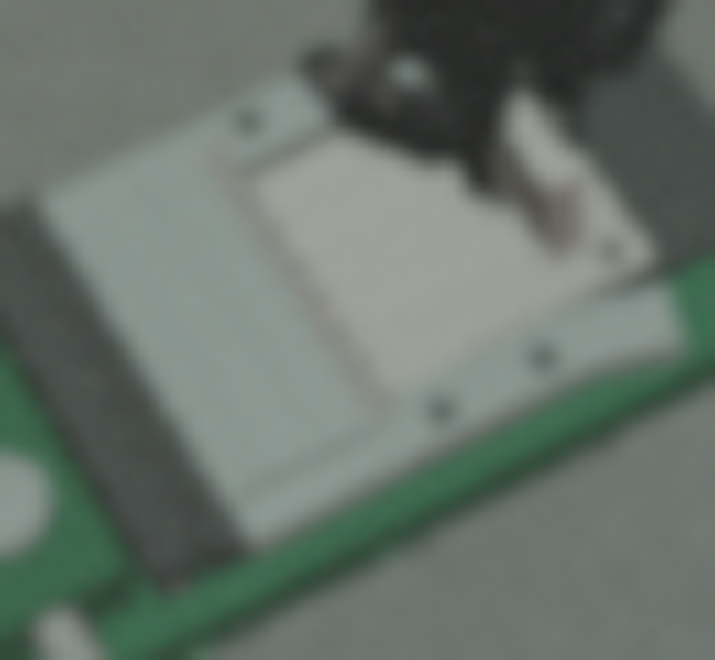

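The front edge is now hidden under the lip, which has not moved (salmon line from (225,165) to (375,395)). Sliding on.

Call:
{"api": "apply_moves", "payload": {
  "moves": [
    [[0,3,0,0],[0,6,0,0],[0,9,0,0],[0,12,0,0],[0,15,0,0],[0,18,0,0],[0,21,0,0],[0,24,0,0],[0,27,0,0],[0,30,0,0],[0,31,0,0]]
  ]
}}

```text
time_s: 11.87
eef_pos: [0.5739, -0.0344, 0.0604]
eef_rot: [-3.141, -0.0, 1.353]
contact_force: [-4.7, 0.8, 7.3]
gripper_width: 0.126
```

Call:
{"api": "apply_moves", "payload": {
  "moves": [
    [[0,1,0,0],[0,2,0,0],[0,3,0,0],[0,4,0,0],[0,4,0,0]]
  ]
}}

```text
time_s: 12.28
eef_pos: [0.5762, -0.0349, 0.0604]
eef_rot: [-3.138, -0.0, 1.353]
contact_force: [-6.3, 1.6, 8.9]
gripper_width: 0.128
```

```bash
python3 -c "
from h import *
s=env.sense();print(s['eef_pos'],s['eef_rot'],s['contact_force'],s['moment'])
print(tobed(s['eef_pos']))"
```

```text
[ 0.57622169 -0.03487019  0.06044311] [-3.13837549e+00 -2.18934642e-04  1.35294183e+00] [-6.2724109   1.61150315  8.85872712] [1.88889478e-01 9.82119309e-01 3.08256151e-04]
[ 0.0466887  -0.00037658]
```

Call:
{"api": "apply_moves", "payload": {
  "moves": [
    [[0,0.5,0,0],[0,1,0,0],[0,1.5,0,0],[0,2,0,0],[0,2,0,0]]
  ]
}}

```text
time_s: 12.7
eef_pos: [0.5763, -0.0349, 0.0605]
eef_rot: [-3.135, -0.0, 1.353]
contact_force: [-11.9, 1.6, 13.4]
gripper_width: 0.129
```

Call:
{"api": "apply_moves", "payload": {
  "moves": [
    [[0,0.5,0,0],[0,1,0,0],[0,1.5,0,0],[0,2,0,0],[0,2,0,0]]
  ]
}}

```text
time_s: 13.12
eef_pos: [0.5763, -0.0348, 0.0605]
eef_rot: [-3.132, -0.001, 1.353]
contact_force: [-16.1, 3.6, 17.6]
gripper_width: 0.13
```

Call:
{"api": "apply_moves", "payload": {
  "moves": [
    [[0,-1,0,0],[0,-2,0,0],[0,-2,0,0]]
  ]
}}

```text
time_s: 13.37
eef_pos: [0.5763, -0.0348, 0.0605]
eef_rot: [-3.136, -0.0, 1.353]
contact_force: [-11.5, 3.2, 13.4]
gripper_width: 0.13
```

```bash
python3 -c "
from h import *
s=env.sense();print(s['eef_pos'],s['eef_rot'],s['contact_force'],s['moment'])
print(tobed(s['eef_pos']))
for n in('scene','top'):
    im=env.grab_frame(n); cv2.imwrite('pics/j_%s_full.png'%n,im[:,:,::-1])
    crop(im,*((245,180,345,260,7.5) if n=='scene' else (270,80,390,230,3.8)),'pics/j_%s.png'%n)
"
```

```text
[ 0.57629769 -0.03481227  0.06045225] [-3.13556411e+00 -4.22812719e-04  1.35308635e+00] [-11.53143619   3.21515173  13.36107088] [ 0.38939816  1.44800974 -0.06869439]
[ 0.04675038 -0.00030359]
```

View pics/j_scene.png

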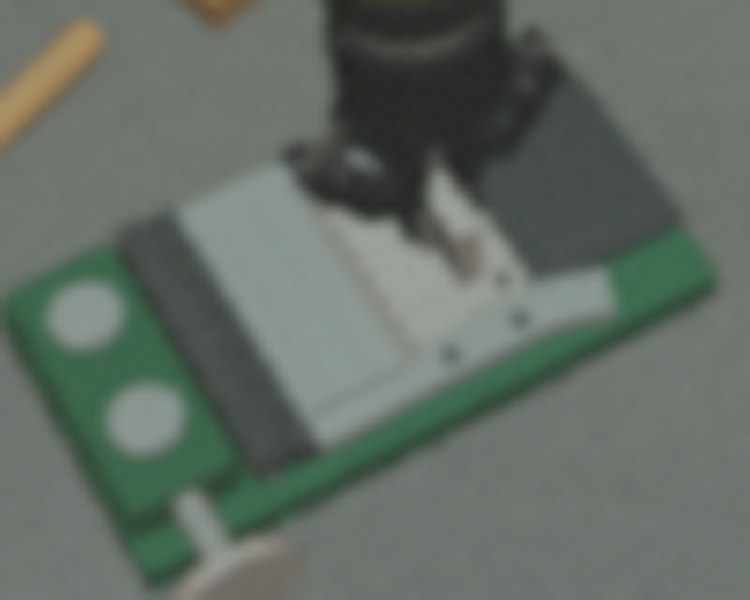

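View pics/j_top.png

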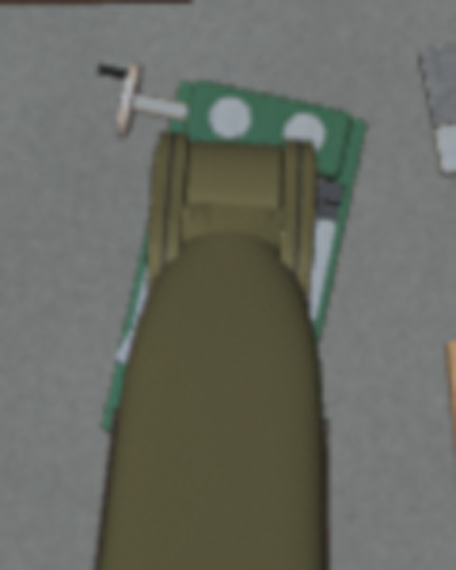

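Run:
```python
from fit import *
import cv2
im=cv2.imread('pics/j_scene_full.png')[:,:,::-1]
crop(im,300,190,345,225,16,'pics/k.png')
J=lambda c:un(c,7.5,245,180)
for c,z in[((683,222),.03),((560,65),.03),((535,268),.034),((480,190),.034),((410,355),.047),((310,190),.047)]:
    p=px2w('scene',*J(c),z); q=tobed(p); q[0]-=.098; print(c,(q*1000).round(1))
```

```text
(683, 222) [-149.6   50.2]
(560, 65) [-147.5  -55.2]
(535, 268) [-78.3  38.4]
(480, 190) [-78.3 -11. ]
(410, 355) [-5.4 55.3]
(310, 190) [ -8.8 -43.5]
```

View pics/k.png

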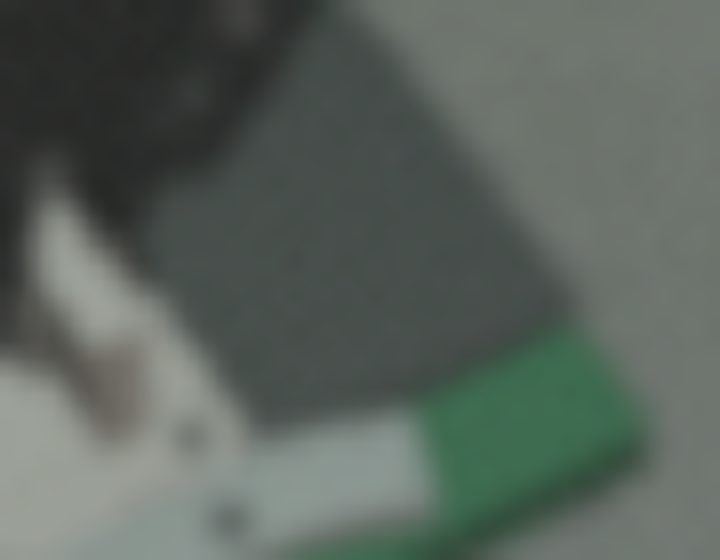

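Run:
```python
from fit import *
def g(c,s,x0,y0,z):
    p=px2w('scene',*un(c,s,x0,y0),z); q=tobed(p); q[0]-=.098; return (q*1000).round(1)
print('h: back L',g((632,215),11,275,190,.034),'front R',g((150,178),11,275,190,.034),'front L',g((280,395),11,275,190,.034),'seat',g((668,215),11,275,190,.03))
print('i: back L',g((657,262),11,265,190,.034), 'expect', 12.9-120)
for c in((255,430),(210,355),(165,280)): print('k back',c,g(c,16,300,190,.034))
for c in((575,300),(480,170),(390,40)): print('k seat near',c,g(c,16,300,190,.03))
```

```text
h: back L [-137.8   45.6] front R [-17.  -44.7] front L [-13.3  44.8] seat [-148.8   49.3]
i: back L [-106.4   46.5] expect -107.1
k back (255, 430) [-74.8  41.4]
k back (210, 355) [-76.2  20.3]
k back (165, 280) [-77.6  -1.1]
k seat near (575, 300) [-151.1   46.9]
k seat near (480, 170) [-151.6    7.6]
k seat near (390, 40) [-153.   -32.3]
```

Run:
```python
from fit import *
im=cv2.imread('pics/top0.png')[:,:,::-1]; crop(im,305,135,360,165,13,'pics/m.png')
B=lambda c:un(c,4.8,285,85); C=lambda c:un(c,6,235,175)
obt=[("top",B((105,525)),(-.15,.048,.03)),("top",B((250,558)),(-.15,-.048,.03)),
 ("top",B((140,295)),(-.004,.056,.045)),("top",B((312,333)),(-.004,-.056,.045))]
obs=[("scene",C((606,205)),(-.15,.048,.03)),("scene",C((520,90)),(-.15,-.048,.03)),
 ("scene",C((388,303)),(-.004,.056,.045)),("scene",C((298,178)),(-.004,-.056,.045))]
s=env.sense()
for o in(obt,obs,obt+obs):
    p,r=fit(o,[.55,-.05,-.2]); print(p.round(4),r.tolist(),tobed(s['eef_pos'],p))
```

```text
[ 0.6247 -0.045  -0.218 ] [[-0.6, 0.2], [0.3, 0.1], [-0.2, -0.1], [0.4, -0.2]] [ 0.04861679 -0.00056361]
[ 0.6251 -0.0447 -0.2203] [[0.3, -0.1], [0.2, -0.3], [0.2, 2.4], [-0.8, -1.1]] [ 0.0482615  -0.00102145]
[ 0.6248 -0.0449 -0.2194] [[-0.7, 0.1], [0.2, 0.1], [-0.2, -0.2], [0.4, -0.2], [0.3, -0.2], [0.1, -0.4], [0.2, 2.3], [-0.8, -1.2]] [ 0.0485242  -0.00066276]
```

View pics/m.png

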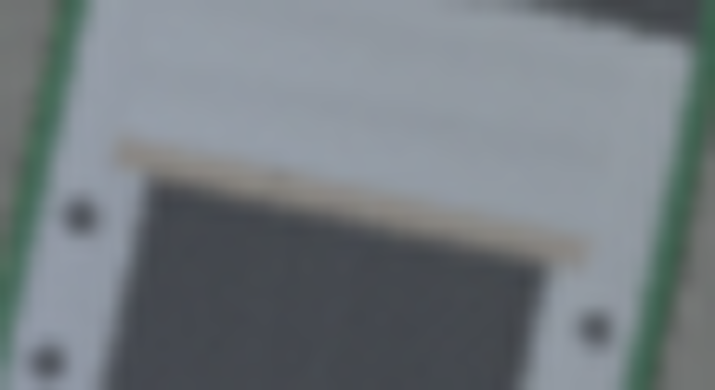

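The lip band is the painted flare (x −8 to 0), so I had picked its middle rather than its tip. Refitted with that, the front edge reads about 48.5 mm ± 2. With the hard force stop, that means it is home. Now I'll ease the forward push a little and set the downward press.

Call:
{"api": "apply_moves", "payload": {
  "moves": [
    [[0,-0.5,0.3,0],[0,-1,0.6,0],[0,-1,0.6,0],[0,-1,0.6,0],[0,-1,0.6,0],[0,-1,0.6,0]]
  ]
}}

```text
time_s: 13.97
eef_pos: [0.5763, -0.0348, 0.0604]
eef_rot: [-3.137, -0.0, 1.353]
contact_force: [-10.3, 2.9, 14.7]
gripper_width: 0.128
```

```bash
python3 -c "
from h import *
s=env.sense();print(s['eef_pos'],s['eef_rot'],s['contact_force'],s['moment'],s['joint_velocities'].round(3),s['gripper_width'])
print(tobed(s['eef_pos'],(.6248,-.0449,-.2194)))
im=env.grab_frame('scene'); crop(im,245,180,345,260,7.5,'pics/n.png')
cv2.imwrite('pics/n_full.png',im[:,:,::-1])
"
```

```text
[ 0.57631179 -0.0348062   0.06044315] [-3.13736921e+00 -4.68833903e-04  1.35299191e+00] [-10.29831934   2.93327581  14.73744215] [ 0.32743243  1.43783313 -0.10858463] [ 0.003  0.001 -0.     0.001  0.    -0.001] 0.12787641901805225
[ 0.04847729 -0.00070133]
```

View pics/n.png

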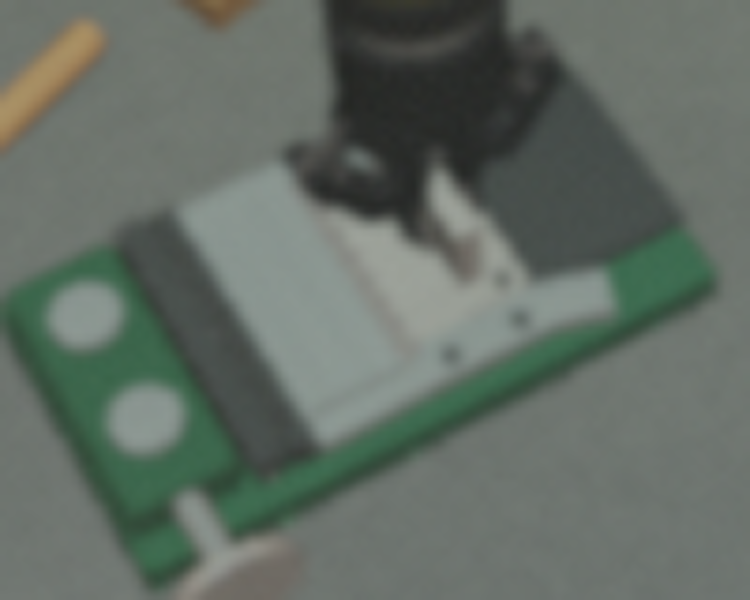

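View pics/n_full.png

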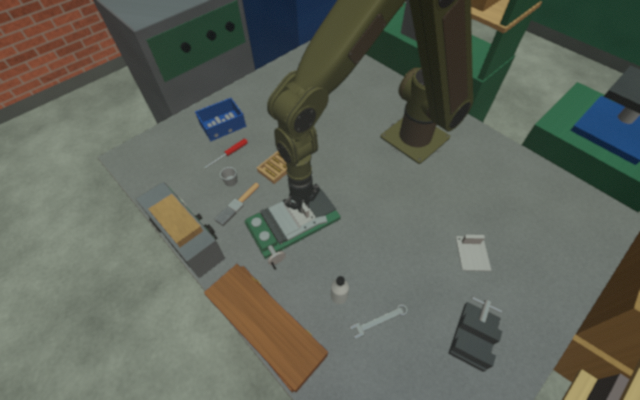

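The final pictures show the strip in the channel with its front under the flat lap plate, the bar gripped at crop (440,200), and the other things on the bench in place. The arm is at rest, with an upward force of about 14.7 N on the tool. Handing in.

```bash
python3 -c "
from plant import env
print(env.sign_off())"
```

```text
the job is handed in; nothing more can be done
None
```

I took the right-hand of the two look-alike strips and laid it in the slideway. I slid it flat under the lap plate until it stopped dead against the end, and handed in while gripping the bar and pressing down. The job took about 14 s of the 48 s allowed, and no verdict is reported.

**Last checks:**
- **Press and grip:** the upward force on the tool was 14.7 N, so the seat carries about 17 N with the strip's weight. The grip was set to 80 N with the bar held.
- **Position:** the strip is about 0.7 mm off centre sideways, and the yaw matches the slideway within about 0.01 rad. The arm was at rest.
- **Flatness and lap plate:** the tool height matched a flat strip on the seat, with about 0.004 rad of tool tilt. In the pictures the lap plate looked unmoved.
- **Other things:** the things in the last scene picture look unmoved by eye; I did not measure them.

**One disagreement:** my first fit of the slideway put the front edge at 46.7 mm, short of the stop at 50 mm. I had marked the middle of the lap plate's lip instead of its tip. After correcting that, the edge reads 48.5 mm, with about 2 mm uncertainty. The last 4 mm of commanded push gave no movement and a rising force, so I take it as home against the stop. About 10 N of forward push was left on.

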